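# Put the bar tier's decanters and shaker back on their own places

## Task

The round decanter, the square decanter and the shaker are standing on each other's places; the empty garnish board is free for parking one of them on the way. Put the round decanter centred on the round leather coaster, the square decanter centred on the square leather coaster with its sides parallel to the coaster's, and the shaker centred on the black rubber drip mat. Set the glass down gently, keep all three upright, don't knock the decanters together, and leave the dish, the bowl and the flip-cap bottle where they are.

Things in the scene. Friction and masses are not known exactly. Their poses are not given: they have to be found in the camera images.
- round_decanter_center (a point): Round clear-glass whisky decanter, empty, its ball-shaped glass stopper seated and staying in (one piece with it), 160 mm tall. Point on its axis 80 mm above its base; z up, yaw means nothing. Bulbous body 88 mm across (base 74 mm) up to 60 mm, shoulder narrowing to a plain round neck 34 mm across from 98 to 132 mm above the base: the neck is the place to grip (its middle is 36 mm above this point). The ball stopper, 26 mm, is above that. About 0.55 kg.
- square_decanter_center (a point): Square clear-glass whisky decanter, empty, its square-block glass stopper seated and staying in (one piece with it), 160 mm tall. Point on its axis 80 mm above its base; x and y lie along the sides of the square body, z up. Body 76 x 76 mm up to 84 mm, then a shoulder to a plain round neck 34 mm across from 98 to 132 mm above the base: the neck is the place to grip (its middle is 36 mm above this point). The square stopper, 23 mm, is above that. About 0.6 kg.
- shaker_center (a point): Stainless steel cocktail shaker with its cap pressed on tight (moves as one piece), 164 mm tall. Point on its axis 82 mm above its base; z up, yaw means nothing. Base 54 mm across, widening to 68 mm at 98 to 108 mm, shoulder, then the round cap 40 mm across with straight sides from 129 to 156 mm above the base: lift it by the cap (150 mm above the base is 68 mm above this point). About 0.3 kg.
- round_coaster: Round brown leather coaster, 116 mm across, 4 mm thick, fixed; the round decanter's place. Origin at the centre of its underside, z up. At the start the shaker stands on it.
- square_coaster: Square brown leather coaster, 114 x 114 mm, 4 mm thick, fixed; the square decanter's place. Origin at the centre of its underside, x and y along its sides, z up. At the start the round decanter stands on it.
- drip_mat: Black nubbed rubber drip mat, 150 mm (its x) by 112 mm (its y), 5 mm thick, fixed; the shaker's place. Origin at the centre of its underside, z up. At the start the square decanter stands on it.
- board: Bare wooden garnish board with a dark finger slot near one end, 160 mm (its x) by 115 mm (its y), 12 mm thick, fixed and empty: the free spot. Origin at the centre of its underside, z up.
- dish_center (a point): Bystander: low black ceramic ashtray-shaped dish with three notches in its rim, 108 mm across, 28 mm high, loose. Point on its axis 14 mm above its underside.
- bowl_center (a point): Bystander: white porcelain bowl, 110 mm across, 50 mm high, loose. Point on its axis 25 mm above its underside.
- flip_bottle_center (a point): Bystander: small amber bottle 58 mm across and 139 mm tall with a closed steel spring flip cap, loose. Point on its axis 70 mm above its base. (Not listed, and out of the way: the brass rail round the mirrored tier, 45 mm high; a steel jigger 78 mm high near the tier's front left corner; an ice bucket, bottles, glasses and books on the counter beyond the tier.)

How it is judged:
By the outcome, as a careful person would: the job done as asked, in the order asked, and still so for the second after the job is handed in, with the robot touching nothing.
It also fails if it takes over 104 s, if anything falls off the work surface, if the arm or the gripper's body presses on something with over 40 N, if the wrist force passes 120 N, or if a joint passes its speed limit or range.

## Robot

A 6-joint arm with a two-finger parallel gripper is mounted at the origin on the work surface. World frame = base frame: x ahead of the robot, y to its left, z up, the work surface at z = 0. Lengths are in m, angles in degrees, forces in N, time in s.
With the tool pointing down it reaches from about 0.325 to 0.9 m from the base axis. Payload 6.1 kg.
Tool frame: the origin (TCP) lies at the very end of the fingers, on their centre line; the grasp point (between the pads) lies 19 mm behind it; z points along the fingers, y is the direction in which the jaws open and shut (so a half turn about z gives the same grasp; the last joint's range is limited). The gripper opens to 85 mm and grips with 20 to 120 N. Pads are 22 mm wide; open, the fingers measure 114 mm over their backs; the gripper's body (76 mm by 85 mm) begins 54 mm behind the grasp point. The pads swing forward as they close: fully open they stand 13 mm farther back than shut.
Start: joints at [-72.37, 12.628, 87.462, -0, 79.91, -7.225], TCP at [0.263, -0.567, 0.201] pointing down, gripper open.
Joint ranges: [-170.65, 170.65], [-52.31, 119.04], [5.05, 147.46], [-71.25, 251.25], [11.57, 151.72], [-153.62, 153.62]. Speed limits (degrees/s): [147.25, 147.25, 172.46, 180, 180, 180].

## Interface

Orientations are given as a 3x3 rotation matrix whose columns are the frame's x, y, z axes.
In Python, from station import reach, movel, move_joints, open_gripper, close_gripper, hold, solve_ik, read_camera, PlanningError, close_job, current_time_s, current_q, current_qd, current_tau, current_ee_pos, current_tcp_rot, current_contact_force, current_wrist_torque, current_width gives the robot as it stands. The module is installed in compiled form; this text tells all that it offers. Calls block until the motion is done:
- reach(position, orientation): joint-space move of the TCP to a pose.
- movel(position, rot=None, velocity=0.15, contact_N=None): straight line of the TCP; rot=None keeps the orientation; velocity is the mean speed in m/s. With contact_N (N) it stops when the force on the tool has changed by that much, and returns True; else False.
- move_joints(angles): joint-space move.
- open_gripper() and close_gripper(effort=None): open the fingers fully, or close them until they stop; effort is the grip in N (None keeps the last).
- hold(seconds).
- solve_ik(position, orientation): joint angles nearest the present ones, or None.
- read_camera(name): name is "scene" or "top" or "wrist"; returns a dict with "color" (420x560x3 uint8, red, green, blue), "fx", "fy", "cx", "cy" (pixels), "extrinsics" (4x4, takes a point from world to camera coordinates). Camera axes: x right, y down, z forward; pixel columns grow to the right and rows downward; lengths in m; the calibration is good to about 2 mm. A picture is of the moment at which its call begins. There is no depth.
A pose or a line that the arm cannot do raises PlanningError and nothing moves.
- close_job(): hands the job in, once; it reports no verdict.
Readings, each from a call of its own:
- current_time_s(): time.
- current_q(): joint angles.
- current_qd(): joint speeds.
- current_tau(): joint torques, N m.
- current_ee_pos(): TCP position.
- current_tcp_rot(): TCP orientation.
- current_contact_force(): force on the tool from outside, world axes, zero at the start.
- current_wrist_torque(): the same for the moment, N m.
- current_width(): finger opening in m.
Only numpy, scipy, OpenCV 4.12 (cv2) and the standard library are available. Lean on these libraries where they do the work, as an engineer would, in place of code of your own. Each camera call takes 0.05 s, during which the arm holds its last target. There are 200 camera calls.

## Working session

There is one attempt and no reset: what is moved stays moved. The work goes in short steps, each a Python script; the robot and the scene stay as the last script left them, time stands still between calls to the robot, and variables do not carry over. Pictures are saved under pics/ and viewed, about 12 in all and at most 16, crops included, and the job is handed in when it is done.

```bash
mkdir -p pics; cat > h.py <<'E'
import numpy as np, cv2
from station import *
def snap(cam,name):
    d=read_camera(cam); cv2.imwrite(f'pics/{name}.png',d['color'][:,:,::-1]); np.savez(f'pics/{name}.npz',**d); return d
def load(name): return dict(np.load(f'pics/{name}.npz'))
def ray(d,u,v):
    E=d['extrinsics'];R=E[:3,:3];t=E[:3,3]
    return -R.T@t, R.T@np.array([(u-d['cx'])/d['fx'],(v-d['cy'])/d['fy'],1.])
def onplane(d,u,v,z):
    c,r=ray(d,u,v); return c+r*(z-c[2])/r[2]
def proj(d,p):
    E=d['extrinsics'];q=E[:3,:3]@np.asarray(p,float)+E[:3,3]
    return np.array([d['fx']*q[0]/q[2]+d['cx'],d['fy']*q[1]/q[2]+d['cy']])
def tri(a,ua,b,ub):
    c1,r1=ray(a,*ua);c2,r2=ray(b,*ub)
    s=np.linalg.lstsq(np.c_[r1,-r2],c2-c1,rcond=None)[0]
    p,q=c1+s[0]*r1,c2+s[1]*r2; return (p+q)/2,np.linalg.norm(p-q)
def down(yaw):
    "tool down, jaw axis y at world angle yaw (deg)"
    a=np.radians(yaw);y=np.array([np.cos(a),np.sin(a),0]);z=np.array([0,0,-1.]);return np.c_[np.cross(y,z),y,z]
E
python3 - <<'E'
from h import *
for c in('top','scene','wrist'):
    d=snap(c,c+'0'); c0,r=ray(d,d['cx'],d['cy']);print(c,d['fx'],c0,r)
print(current_tcp_rot(),current_time_s())
a=[cv2.imread(f'pics/{c}0.png') for c in('top','scene')]
E
```

```text
top 462.47128890000334 [4.07648964e-01 5.81108108e-05 1.08830139e+00] [ 0.12621882  0.02078005 -0.99178475]
scene 397.5510324837712 [0.99376192 0.44944872 0.74809584] [-0.49327322 -0.50316689 -0.70958059]
wrist 335.978967576695 [ 0.33701436 -0.53249702  0.37294042] [-0.28901375 -0.13118702 -0.94829374]
[[ 9.07387093e-01  4.20295645e-01 -4.84057100e-04]
 [ 4.20295891e-01 -9.07385971e-01  1.43674871e-03]
 [ 1.64632604e-04 -1.50713444e-03 -9.99998851e-01]] 0.15
```

View pics/top0.png

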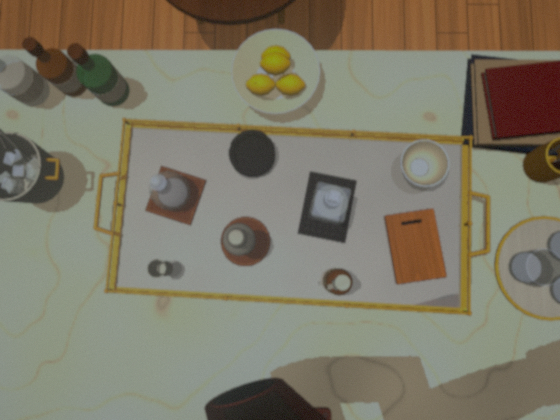

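View pics/scene0.png

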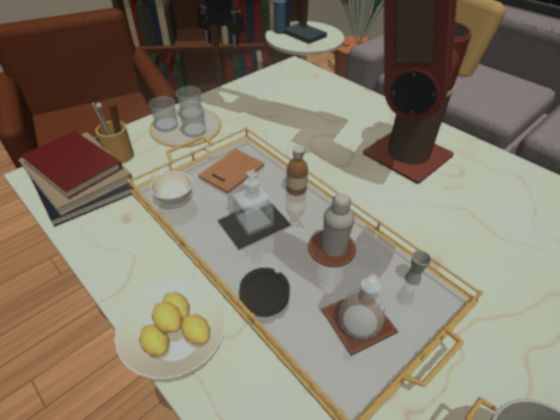

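The top view shows the shaker on the round coaster (245,241), the round decanter on the square coaster (176,195), the square decanter on the mat (328,207) and the board at (415,246). The dish is at (252,153), the bowl at (424,164) and the flip bottle at (338,281). Next I'll segment the places.

```bash
python3 - <<'E'
from h import *
for n,(x0,y0,w,h) in {'top0':(100,110,390,210),'scene0':(120,110,370,310)}.items():
    im=cv2.imread(f'pics/{n}.png')[y0:y0+h,x0:x0+w]
    s=2 if n=='top0' else 1.9
    im=cv2.resize(im,None,fx=s,fy=s,interpolation=cv2.INTER_CUBIC)
    im=cv2.convertScaleAbs(im,alpha=1.3)
    cv2.imwrite(f'pics/{n}_c.png',im)
for n in('top0','scene0'):
    im=cv2.imread(f'pics/{n}.png');hsv=cv2.cvtColor(im,cv2.COLOR_BGR2HSV)
    H,S,V=cv2.split(hsv)
    for nm,m in dict(brown=((H<14)|(H>172))&(S>90),black=(V<60)).items():
        m=m.astype(np.uint8)*255
        m=cv2.morphologyEx(m,cv2.MORPH_OPEN,np.ones((2,2)))
        cs,_=cv2.findContours(m,cv2.RETR_EXTERNAL,cv2.CHAIN_APPROX_NONE)
        for c in cs:
            x,y,w,h=cv2.boundingRect(c)
            if cv2.contourArea(c)>250 and 110<x<470 and 110<y<400:
                hull=cv2.convexHull(c)
                ap=cv2.approxPolyDP(hull,0.04*cv2.arcLength(hull,True),True)[:,0].tolist()
                print(n,nm,(x,y,w,h),cv2.contourArea(hull),'ell',np.round(cv2.fitEllipse(hull),1) if 0 else [round(float(v),1) for v in np.hstack(cv2.fitEllipse(hull))],ap)
E
```

```text
top0 brown (386, 210, 61, 75) 3441.0 ell [416.3, 248.6, 60.1, 98.9, 168.2] [[433, 210], [446, 277], [398, 284], [386, 217]]
top0 brown (148, 200, 51, 25) 828.5 ell [176.2, 207.7, 29.5, 57.0, 100.7] [[198, 200], [190, 224], [148, 210], [151, 201]]
top0 black (208, 380, 120, 40) 3185.0 ell [271.3, 408.6, 55.5, 129.0, 83.7] [[327, 418], [209, 419], [208, 406], [278, 380]]
top0 black (301, 175, 55, 67) 2713.0 ell [328.1, 208.2, 54.6, 82.1, 12.9] [[312, 175], [355, 183], [344, 241], [301, 232]]
top0 black (231, 132, 44, 45) 1520.5 ell [253.0, 154.2, 43.8, 45.2, 144.9] [[255, 132], [273, 145], [274, 162], [264, 174], [249, 176], [237, 169], [231, 151], [240, 136]]
scene0 brown (324, 303, 73, 52) 2058.5 ell [357.1, 326.9, 51.0, 74.3, 103.9] [[324, 310], [340, 303], [387, 319], [396, 333], [352, 354]]
scene0 brown (310, 233, 46, 34) 1169.0 ell [332.6, 249.2, 34.9, 46.7, 99.5] [[311, 241], [321, 233], [351, 240], [355, 255], [345, 265], [328, 266], [313, 257]]
scene0 brown (201, 151, 63, 42) 1384.0 ell [232.3, 171.1, 37.3, 60.9, 75.3] [[263, 164], [229, 192], [201, 177], [236, 151]]
scene0 brown (365, 135, 89, 49) 2376.5 ell [415.2, 159.9, 41.6, 101.0, 106.8] [[365, 152], [392, 135], [453, 155], [417, 183]]
scene0 black (242, 270, 47, 47) 1712.5 ell [265.5, 292.6, 46.2, 48.7, 103.8] [[270, 270], [286, 280], [288, 301], [261, 316], [242, 299], [242, 285]]
```

View pics/top0_c.png

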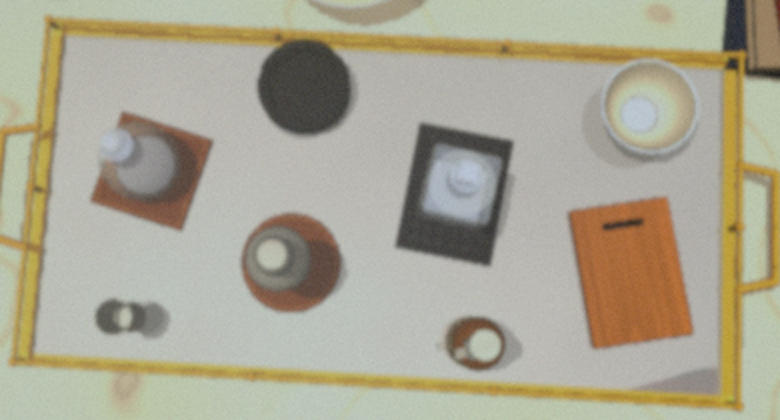

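View pics/scene0_c.png

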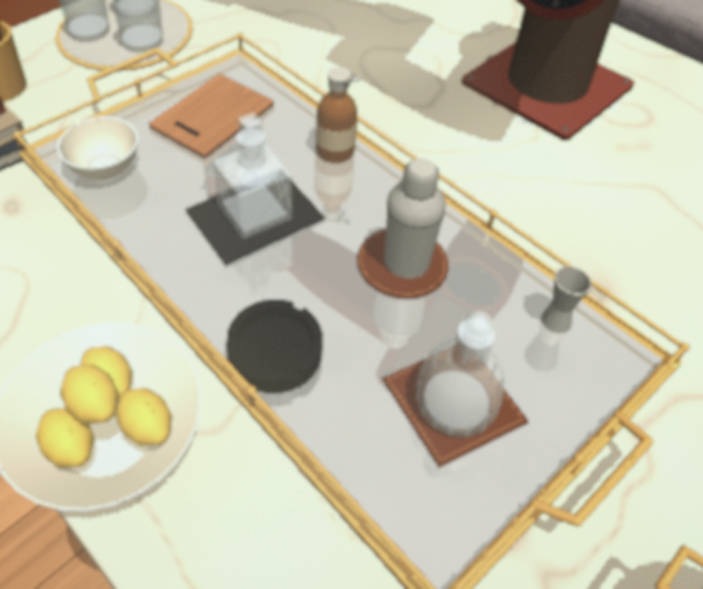

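The crops show the coaster, mat and board corners clearly in both views. I'll triangulate them for the tier height and centres, along with the stopper and cap tops.

```bash
cat > m.py <<'E'
from h import *
T,S=load('top0'),load('scene0')
t=lambda u,v:((u+.5)/2-.5+100,(v+.5)/2-.5+110)
s=lambda u,v:((u+.5)/1.9-.5+120,(v+.5)/1.9-.5+110)
E
python3 - <<'E'
from m import *
for n,L in dict(board=[((569,210),(206,155)),((666,197),(151,126)),((692,333),(220,74)),((593,348),(272,103))],
 mat=[((420,123),(228,265)),((513,142),(187,213)),((396,246),(324,213))],
 sq=[((122,112),(440,464)),((213,140),(385,383)),((91,201),(526,418))],
 rc=[((291,262),(403,262))],tops=[((465,180),(251,122)),((117,146),(477,325)),((271,253),(421,170)),((484,345),(341,78))]).items():
    for a,b in L: p,e=tri(T,t(*a),S,s(*b));print(n,p.round(4),round(e,4))
for zs in (0.0,0.01,0.02,.03):
  C={}
  for n,q,h in [('board',[(569,210),(666,197),(692,333),(593,348)],.012),('mat',[(420,123),(513,142),(489,265),(396,246)],.005),('sq',[(122,112),(213,140),(183,229),(91,201)],.004)]:
    P=np.array([onplane(T,*t(*a),zs+h)[:2] for a in q]);e=np.roll(P,-1,0)-P
    print(zs,n,P.mean(0).round(4),np.linalg.norm(e,axis=1).round(4),np.degrees(np.arctan2(e[:,1],e[:,0])).round(1)%90)
  L=onplane(T,*t(241.5,262),zs+.004);R=onplane(T,*t(341.5,262),zs+.004);print('rc',((L+R)/2).round(4),(L-R)[1])
E
```

```text
board [ 0.5356 -0.2257  0.0234] 0.0024
board [ 0.5521 -0.3388  0.0177] 0.0036
board [ 0.3973 -0.3626  0.0235] 0.0005
board [ 0.3803 -0.2536  0.0177] 0.0034
mat [ 0.6383 -0.0538  0.0139] 0.0034
mat [ 0.6178 -0.1645  0.009 ] 0.0019
mat [ 0.4927 -0.0274  0.0241] 0.0001
sq [0.6493 0.2984 0.018 ] 0.0005
sq [0.617  0.1925 0.0081] 0.0041
sq [0.5428 0.3295 0.0184] 0.002
rc [0.4732 0.0948 0.014 ] 0.001
tops [ 0.5502 -0.0947  0.1704] 0.0067
tops [0.582  0.2635 0.1571] 0.0002
tops [0.4725 0.0997 0.1762] 0.0009
tops [ 0.3833 -0.1125  0.1432] 0.0026
0.0 board [ 0.4671 -0.2979] [0.1141 0.1587 0.1146 0.1607] [8.2 9.  9.2 8.8]
0.0 mat [ 0.557  -0.0964] [0.1125 0.1491 0.1107 0.1498] [78.7 78.6 79.  79.4]
0.0 sq [0.5818 0.2632] [0.1158 0.112  0.1156 0.113 ] [73.3 73.3 73.8 73.4]
rc [0.4742 0.0947 0.004 ] 0.11755439890432345
0.01 board [ 0.4665 -0.2951] [0.113  0.1573 0.1135 0.1592] [8.2 9.  9.2 8.8]
0.01 mat [ 0.5556 -0.0955] [0.1115 0.1478 0.1096 0.1484] [78.7 78.6 79.  79.4]
0.01 sq [0.5802 0.2608] [0.1147 0.1109 0.1145 0.1119] [73.3 73.3 73.8 73.4]
rc [0.4735 0.0938 0.014 ] 0.1164702501563558
0.02 board [ 0.466  -0.2923] [0.112  0.1558 0.1125 0.1577] [8.2 9.  9.2 8.8]
0.02 mat [ 0.5542 -0.0946] [0.1104 0.1464 0.1086 0.1471] [78.7 78.6 79.  79.4]
0.02 sq [0.5786 0.2583] [0.1136 0.1099 0.1134 0.1109] [73.3 73.3 73.8 73.4]
rc [0.4729 0.0929 0.024 ] 0.11538610140838809
0.03 board [ 0.4654 -0.2896] [0.1109 0.1543 0.1114 0.1562] [8.2 9.  9.2 8.8]
0.03 mat [ 0.5529 -0.0937] [0.1094 0.145  0.1076 0.1457] [78.7 78.6 79.  79.4]
0.03 sq [0.577  0.2559] [0.1126 0.1089 0.1124 0.1098] [73.3 73.3 73.8 73.4]
rc [0.4723 0.0921 0.034 ] 0.11430195266042043
```

The tier surface is at z≈0.010 and the sizes agree with those given. Now I'll look closer with the wrist camera over each item.

```bash
python3 - <<'E'
from h import *
P=dict(sh=(.4735,.097),rd=(.581,.262),sd=(.553,-.0955))
ims=[]
for n in('sd','sh','rd'):
    x,y=P[n]; yaw=np.degrees(np.arctan2(y,x))
    reach([x,y,.27],down(yaw)); hold(.2); d=snap('wrist','w_'+n)
    print(n,proj(d,[x,y,.014]).round(),proj(d,[x,y,.17]).round(),current_q().round(0) if hasattr(current_q(),'round') else current_q(),current_time_s())
    ims.append(cv2.imread(f'pics/w_{n}.png'))
cv2.imwrite('pics/tour.png',cv2.resize(np.vstack([np.hstack(ims[:2]),np.hstack([ims[2],ims[2]*0])]),(800,600)))
E
```

```text
sd [282. 165.] [281. 200.] [-18.   2.  92.  -0.  86.  -8.] 2.4083
sh [281. 165.] [281. 199.] [  2.  -9. 103.  -0.  87.  -9.] 3.5
rd [282. 165.] [282. 199.] [17. 12. 81. -0. 87. -7.] 4.5583
```

View pics/tour.png

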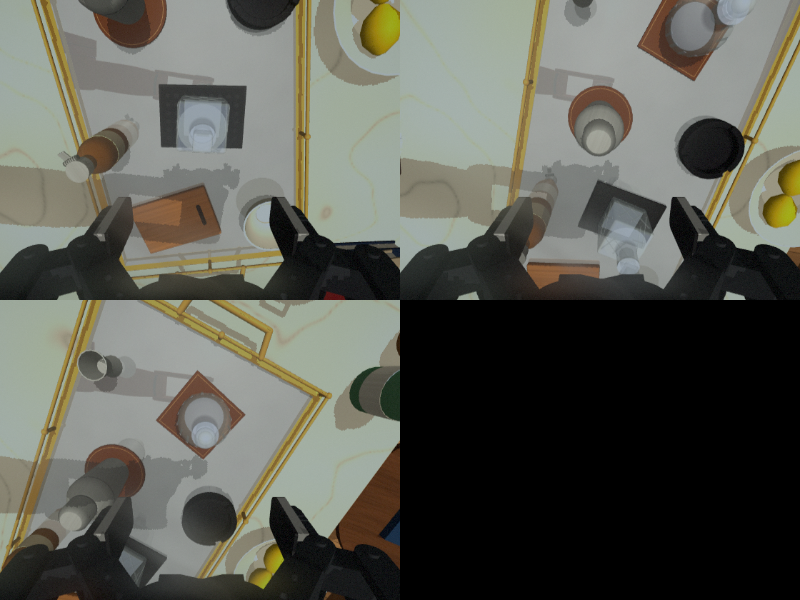

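The wrist views show all three clearly: square decanter and mat around (282,165), shaker and round coaster, round decanter and square coaster. I'll zoom in on these.

```bash
python3 - <<'E'
from h import *
ims=[]
for n in('sd','sh','rd'):
    im=cv2.imread(f'pics/w_{n}.png')[110:220,215:345]
    im=cv2.resize(im,None,fx=3,fy=3,interpolation=cv2.INTER_CUBIC); ims.append(cv2.convertScaleAbs(im,alpha=1.5))
ims.append(ims[0]*0)
cv2.imwrite('pics/zoom.png',np.vstack([np.hstack(ims[:2]),np.hstack(ims[2:])])[:600+60])
# masks
for n,f in dict(sd=lambda H,S,V:V<75,sh=lambda H,S,V:((H<14)|(H>170))&(S>80),rd=lambda H,S,V:((H<14)|(H>170))&(S>80)).items():
    im=cv2.imread(f'pics/w_{n}.png');m=f(*cv2.split(cv2.cvtColor(im,cv2.COLOR_BGR2HSV))).astype(np.uint8)*255
    m=cv2.morphologyEx(m,cv2.MORPH_OPEN,np.ones((2,2)));m[:, :215]=0;m[:,345:]=0;m[:100]=0;m[230:]=0
    c=np.vstack([c for c in cv2.findContours(m,cv2.RETR_EXTERNAL,cv2.CHAIN_APPROX_NONE)[0] if cv2.contourArea(c)>60])
    h=cv2.convexHull(c);d=load('w_'+n)
    z=.01+(.005 if n=='sd' else .004)
    W=np.array([onplane(d,*p,z)[:2] for p in h[:,0]],np.float32)
    print(n,[ [round(float(v),4) for v in np.ravel(k)] for k in cv2.minAreaRect(W)],'circ',cv2.minEnclosingCircle(W), cv2.boundingRect(h))
E
```

```text
sd [[0.5555, -0.0952], [0.1122, 0.151], [79.2663]] circ ((0.5561168193817139, -0.09497098624706268), 0.09311459213495255) (224, 119, 121, 89)
sh [[0.4725, 0.1061], [0.1156, 0.092], [5.5271]] circ ((0.47375327348709106, 0.09447856992483139), 0.0580168142914772) (236, 121, 90, 76)
rd [[0.5807, 0.2616], [0.1142, 0.1141], [72.8198]] circ ((0.5807353854179382, 0.2616722881793976), 0.07949212193489075) (220, 101, 124, 122)
```

View pics/zoom.png

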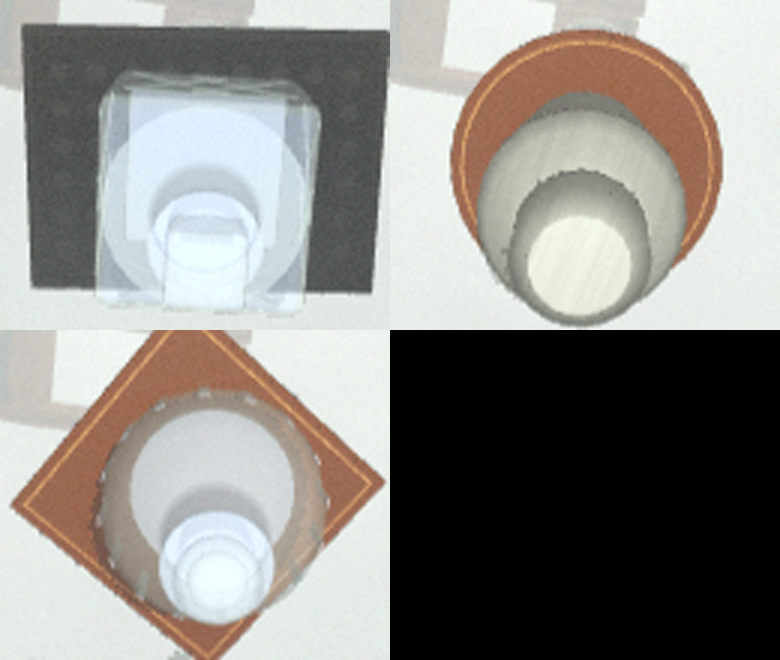

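```bash
python3 - <<'E'
from h import *
def z(u,v): return (215+(u+.5)/3-.5,110+(v+.5)/3-.5)
d=load('w_rd');print('rd base',onplane(d,*z(212.5,160),.014),'ball',onplane(d,*z(217,241.5),.161),'neck',onplane(d,*z(216,238),.146))
d=load('w_sh');print('sh cap',onplane(d,*z(190,265),.178))
d=load('w_sd');print('sd stopper',onplane(d,*z(205,264),.175))
im=cv2.imread('pics/w_sd.png')[125:220,240:330]
cv2.imwrite('pics/sdz.png',cv2.convertScaleAbs(cv2.resize(im,None,fx=6.3,fy=6.3,interpolation=cv2.INTER_CUBIC),alpha=2,beta=-110))
E
```

```text
rd base [0.58462517 0.26628566 0.014     ] ball [0.58307164 0.26875253 0.161     ] neck [0.58420309 0.26610926 0.146     ]
sh cap [0.47062348 0.099969   0.178     ]
sd stopper [ 0.55499596 -0.09226272  0.175     ]
```

View pics/sdz.png

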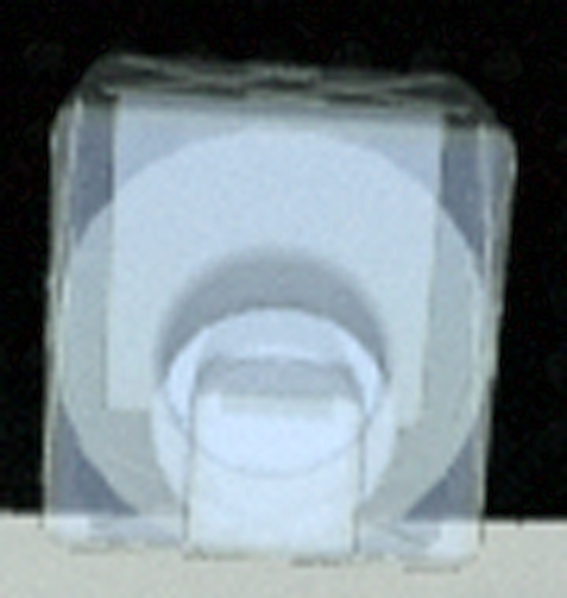

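```bash
python3 - <<'E'
from h import *
d=load('w_sd')
Z=lambda u,v:(240+(u+.5)/6.3-.5,125+(v+.5)/6.3-.5)
for nm,q,z in [('top',[(52,118),(516,140),(483,566),(43,543)],.099),('base',[(115,93),(443,108),(425,428),(107,408)],.016)]:
    P=np.array([onplane(d,*Z(*a),z)[:2] for a in q]);e=np.roll(P,-1,0)-P
    print(nm,P.mean(0).round(4),np.linalg.norm(e,axis=1).round(4),(np.degrees(np.arctan2(e[:,1],e[:,0]))%90).round(1))
d=load('w_sd')
# stopper top from wrist, and the top-cam/scene triangulation
P=[onplane(d,*Z(*a),.175)[:2].round(4) for a in [(190,555),(355,552),(272,555)]];print(P)
E
```

```text
top [ 0.5547 -0.095 ] [0.0746 0.0725 0.0755 0.0719] [77.5 77.9 77.1 77.1]
base [ 0.5545 -0.0965] [0.0652 0.0658 0.0663 0.0645] [77.6 78.5 76.5 77.4]
[array([ 0.5418, -0.1033]), array([ 0.5636, -0.1066]), array([ 0.5526, -0.1052])]
```

```bash
cat > pp.py <<'E'
from h import *
az=lambda x,y:np.degrees(np.arctan2(y,x))
def pick(xy,zt,yaw,eff):
    x,y=xy; reach([x,y,max(.27,zt+.06)],down(yaw))
    hit=movel([x,y,zt],velocity=.08,contact_N=6); print('descend hit',hit,current_ee_pos())
    close_gripper(eff); hold(.3); print('width',current_width(),'F',np.round(current_contact_force(),1))
    movel([x,y,zt+.02],velocity=.04); print('lifted F',np.round(current_contact_force(),1),'w',current_width())
def carry(xy0,xy,ztrav,yaw,zt):
    p=current_ee_pos(); movel([p[0],p[1],ztrav],velocity=.15)
    movel([*xy,ztrav],rot=down(yaw),velocity=.2)
    movel([*xy,zt+.012],velocity=.12); hold(.3)
    hit=movel([*xy,zt-.008],velocity=.012,contact_N=2.5)
    print('down hit',hit,np.round(current_ee_pos(),4),'exp z',zt,'F',np.round(current_contact_force(),1))
def release(up=.33):
    hold(.2); open_gripper(); hold(.2); p=current_ee_pos(); movel([p[0],p[1],p[2]+.07],velocity=.08); print('t',current_time_s())
E
python3 - <<'E'
from pp import *
a=(.4713,.0998); b=(.4665,-.2945)
pick(a,.145,az(*a),40)
carry(a,b,.335,az(*b),.145+.008)
snap('scene','s1');print(current_time_s())
E
```

```text
descend hit False [0.47173208 0.09981858 0.14557228]
width 0.02967705056967048 F [-1.9 -0.7  9.2]
lifted F [-0.2 -0.4 -0.6] w 0.00032752272804601596
down hit False [ 0.4665 -0.2945  0.1451] exp z 0.153 F [-0.3  0.3 -0.1]
15.825
```

View pics/s1.png

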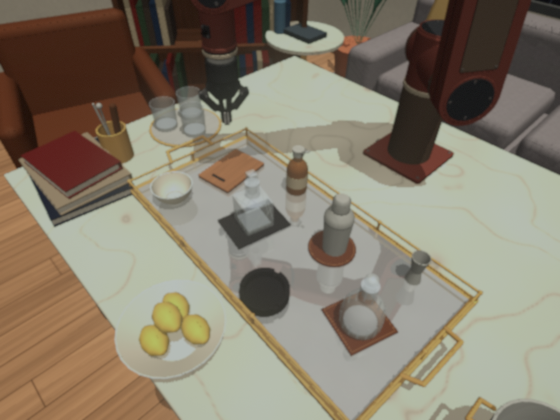

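The grip closed on the rounded top of the cap (width 29.7 mm instead of 40) and slipped off. The shaker looks undisturbed, still at (340,225) on its coaster. I'll check whether it moved and regrip about 9 mm lower.

```bash
python3 - <<'E'
from pp import *
open_gripper()
p=current_ee_pos(); movel([p[0],p[1],.27],velocity=.25)
x,y=.4735,.097
reach([x,y,.27],down(az(x,y))); hold(.2); d=snap('wrist','w_sh2')
A=cv2.imread('pics/w_sh.png');B=cv2.imread('pics/w_sh2.png')
t=A[158:222,240:320]
r=cv2.matchTemplate(B,t,cv2.TM_CCOEFF_NORMED);_,mx,_,loc=cv2.minMaxLoc(r);print('cap patch',mx,loc,'was (240,158)')
r=cv2.matchTemplate(B,A[115:150,230:330],cv2.TM_CCOEFF_NORMED);print('coaster',cv2.minMaxLoc(r)[1::2],'was (230,115)')
print(current_time_s())
E
```

```text
cap patch 0.9889214634895325 (240, 158) was (240,158)
coaster (0.991004467010498, (230, 115)) was (230,115)
18.9667
```

Not moved. Regripping lower.

```bash
python3 - <<'E'
from pp import *
a=(.4713,.0998); b=(.4665,-.2945)
pick(a,.135,az(*a),45)
print(current_width(),current_ee_pos(),current_time_s())
E
```

```text
descend hit False [0.47169719 0.09982091 0.13553939]
width 0.03727781122251927 F [-1.8 -0.   5.4]
lifted F [-0.1  0.6 -2.5] w 0.03765947979894172
0.03765947979894172 [0.47125016 0.09981145 0.15495793] 22.5167
```

```bash
python3 - <<'E'
from pp import *
snap('scene','s2');im=cv2.imread('pics/s2.png')[130:290,250:430]
cv2.imwrite('pics/s2c.png',cv2.convertScaleAbs(cv2.resize(im,None,fx=3.6,fy=3.6,interpolation=cv2.INTER_CUBIC),alpha=1.6))
E
```

```text
(no output)
```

View pics/s2c.png

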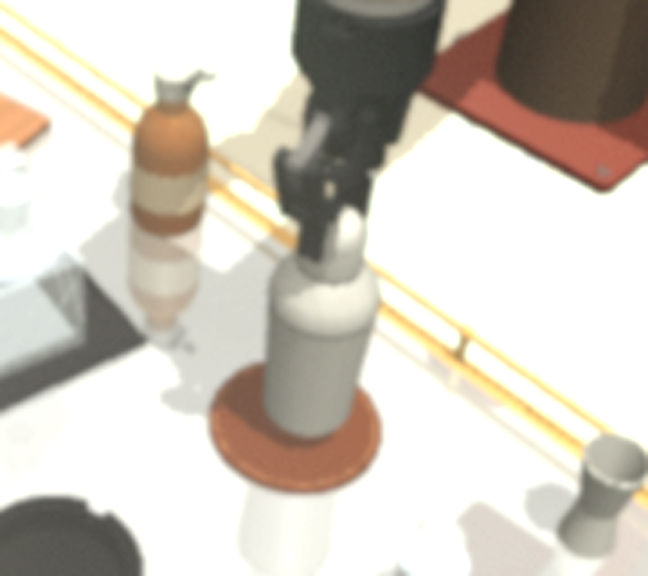

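It is upright and held, with the finger tips near the foot of the cap. Next is the board.

```bash
python3 - <<'E'
from pp import *
a=(.4713,.0998); b=(.4665,-.2945)
carry(a,b,.335,az(*b),.135+.008)
print(current_width())
release()
# next: round decanter: go above & lift hand-check picture
snap('scene','s3')
c=(.5838,.2668)
pick(c,.101,az(*c),50)
snap('scene','s4');print(current_time_s())
A,B=[cv2.imread(f'pics/{n}.png') for n in('s3','s4')]
cv2.imwrite('pics/s34.png',np.hstack([cv2.resize(A[100:280,130:330],(390,351)),cv2.resize(B[220:400,260:460],(390,351))]))
E
```

```text
down hit True [ 0.4663 -0.2944  0.1435] exp z 0.14300000000000002 F [-0.8 -0.3  5.8]
0.037540991418073544
t 30.9417
descend hit False [0.58411392 0.26690972 0.10151473]
width 0.03251593125813654 F [-1.7 -0.4  4.2]
lifted F [-0.4  0.2 -6.6] w 0.03251518014594119
36.8583
```

View pics/s34.png

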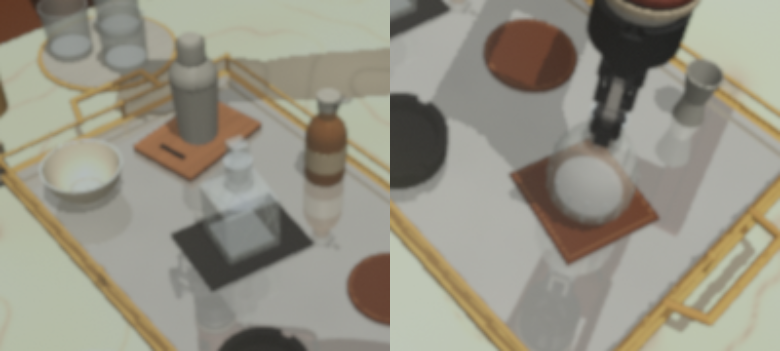

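The shaker stands on the board and the round decanter is held upright with its width steady. Now the round coaster.

```bash
python3 - <<'E'
from pp import *
c=(.5838,.2668); b=(.4738,.0945)
carry(c,b,.30,az(*b),.101)
release()
x,y=.4735,.097
reach([x,y,.27],down(az(x,y))); hold(.2); snap('wrist','w_rd2'); snap('top','t2'); print(current_time_s())
im=cv2.imread('pics/w_rd2.png')[105:225,205:355]
cv2.imwrite('pics/w_rd2c.png',cv2.convertScaleAbs(cv2.resize(im,None,fx=5,fy=5,interpolation=cv2.INTER_CUBIC),alpha=1.5))
E
```

```text
down hit True [0.4736 0.0945 0.1012] exp z 0.101 F [-1.8  0.2  6.6]
t 44.375
45.1583
```

View pics/w_rd2c.png

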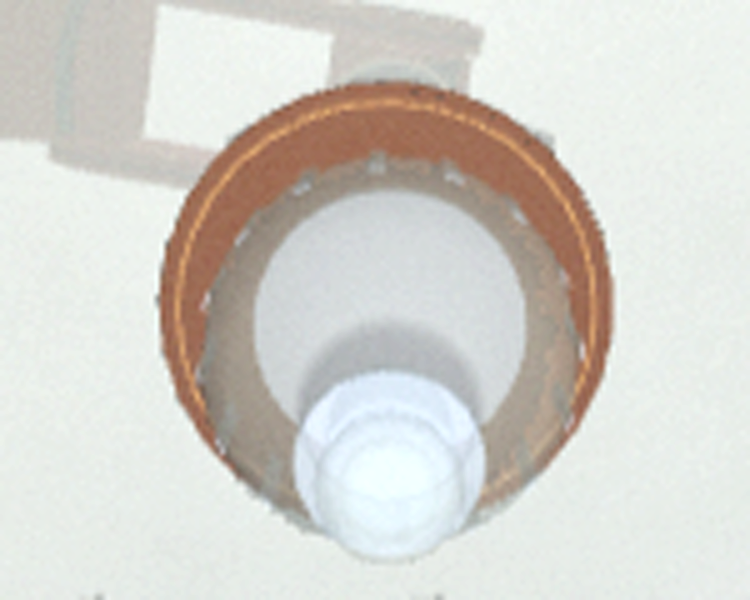

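```bash
python3 - <<'E'
from h import *
d=load('w_rd2'); Z=lambda u,v:(205+(u+.5)/5-.5,105+(v+.5)/5-.5)
zc=.013
im=cv2.imread('pics/w_rd2.png');H,S,V=cv2.split(cv2.cvtColor(im,cv2.COLOR_BGR2HSV))
m=((((H<14)|(H>170))&(S>80)).astype(np.uint8)*255);m[:,:225]=0;m[:,340:]=0;m[:110]=0;m[225:]=0
c=np.vstack([c for c in cv2.findContours(cv2.morphologyEx(m,cv2.MORPH_OPEN,np.ones((2,2))),cv2.RETR_EXTERNAL,cv2.CHAIN_APPROX_NONE)[0] if cv2.contourArea(c)>60])
print('coaster',cv2.minEnclosingCircle(np.array([onplane(d,*p,zc)[:2] for p in cv2.convexHull(c)[:,0]],np.float32)))
def circ(pts,z):
    P=np.array([onplane(d,*Z(*p),z)[:2] for p in pts]);A=np.c_[2*P,np.ones(len(P))];s=np.linalg.lstsq(A,(P**2).sum(1),rcond=None)[0]
    return s[:2].round(4),np.sqrt(s[2]+s[:2]@s[:2]).round(4)
print('base disc',circ([(254,315),(526,315),(390,190),(300,230),(480,228),(290,420),(492,415)],.015))
# body silhouette widest, z~.06
print('body',circ([(375,157),(300,183),(455,172),(520,212),(238,238),(204,300),(583,345),(204,370),(570,415)],.055))
print('ball',onplane(d,*Z(389,474),.159)[:2],'neck',circ([(294,470),(485,460),(390,370)],.144))
E
```

```text
coaster ((0.4738072156906128, 0.09421451389789581), 0.058145228773355484)
base disc (array([0.4741, 0.0918]), np.float64(0.0349))
body (array([0.474 , 0.0945]), np.float64(0.0446))
ball [0.4733951  0.09575154] neck (array([0.4739, 0.0934]), np.float64(0.0176))
```

The round decanter is centred to 1–2 mm. Next is the square decanter, after refining the yaw of the now empty square coaster.

```bash
python3 - <<'E'
from pp import *
x,y=.581,.262
p=current_ee_pos(); reach([x,y,.27],down(az(x,y))); hold(.2); d=snap('wrist','w_sq3')
im=cv2.imread('pics/w_sq3.png');H,S,V=cv2.split(cv2.cvtColor(im,cv2.COLOR_BGR2HSV))
m=((((H<14)|(H>170))&(S>80)).astype(np.uint8)*255);m[:,:210]=0;m[:,350:]=0;m[:90]=0;m[235:]=0
c=max(cv2.findContours(cv2.morphologyEx(m,cv2.MORPH_OPEN,np.ones((2,2))),cv2.RETR_EXTERNAL,cv2.CHAIN_APPROX_NONE)[0],key=cv2.contourArea)
r=cv2.minAreaRect(np.array([onplane(d,*p,.013)[:2] for p in c[:,0]],np.float32));print(r)
b=r[0]; yaw=r[2] if r[2]>45 else r[2]+90
s=(.5548,-.0955)
pick(s,.103,az(*s),50)
if abs(yaw-73.2)<1.5 and abs(current_width()-.0325)<.003:
    carry(s,(.5807,.2616),.31,az(*s)+yaw-77.4,.102)
    release()
    reach([x,y,.27],down(az(x,y))); hold(.2); snap('wrist','w_sd4'); snap('top','t4')
    im=cv2.imread('pics/w_sd4.png')[95:225,205:355]
    cv2.imwrite('pics/w_sd4c.png',cv2.convertScaleAbs(cv2.resize(im,None,fx=4.6,fy=4.6,interpolation=cv2.INTER_CUBIC),alpha=1.5))
print(current_time_s())
E
```

```text
((0.580855667591095, 0.26138025522232056), (0.11442069709300995, 0.11466988176107407), 72.82485961914062)
descend hit False [ 0.55509396 -0.09559729  0.10342796]
width 0.03193617233806868 F [-3.2  0.1  5.1]
lifted F [-0.3  0.2 -7. ] w 0.03232372769425279
down hit True [0.5803 0.2617 0.1023] exp z 0.102 F [-0.8  0.6  7.4]
t 59.7083
60.6917
```

View pics/w_sd4c.png

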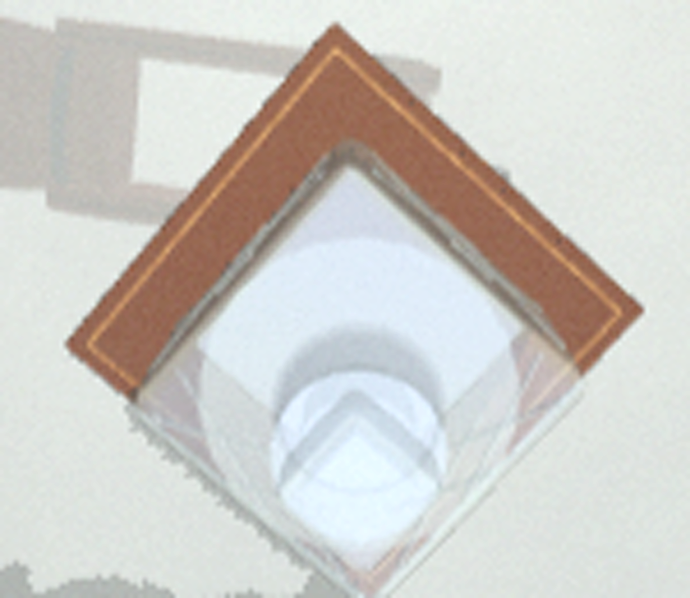

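```bash
python3 - <<'E'
from h import *
d=load('w_sd4');Z=lambda u,v:(205+(u+.5)/4.6-.5,95+(v+.5)/4.6-.5)
def show(n,q,z):
    P=np.array([onplane(d,*Z(*a),z)[:2] for a in q]);e=np.diff(P,axis=0)
    print(n,P.round(4).tolist(),np.linalg.norm(e,axis=1).round(4),(np.degrees(np.arctan2(e[:,1],e[:,0]))%90).round(1),'mid of ends',((P[0]+P[-1])/2).round(4))
show('coaster',[(67,343),(337,24),(642,310)],.013)
show('base floor',[(203,338),(350,166),(522,325)],.016)
show('body top',[(130,405),(372,600),(584,390)],.097)
show('left dark edge',[(165,350),(325,168)],.013);show('right dark edge',[(372,165),(560,345)],.013)
show('stopper top near',[(282,478),(357,402),(440,478)],.170)
E
```

```text
coaster [[0.508, 0.225], [0.5424, 0.3335], [0.6504, 0.2995]] [0.1138 0.1132] [72.4 72.5] mid of ends [0.5792 0.2623]
base floor [[0.5423, 0.2427], [0.5603, 0.302], [0.6214, 0.2824]] [0.062  0.0641] [73.1 72.2] mid of ends [0.5818 0.2626]
body top [[0.5341, 0.2394], [0.604, 0.219], [0.6267, 0.2852]] [0.0729 0.07  ] [73.7 71.1] mid of ends [0.5804 0.2623]
left dark edge [[0.5338, 0.2345], [0.5545, 0.2985]] [0.0673] [72.1] mid of ends [0.5441 0.2665]
right dark edge [[0.5657, 0.3044], [0.6341, 0.2814]] [0.0721] [71.3] mid of ends [0.5999 0.2929]
stopper top near [[0.5673, 0.2587], [0.5739, 0.2773], [0.5935, 0.2706]] [0.0197 0.0207] [70.4 71.2] mid of ends [0.5804 0.2647]
```

The square decanter is centred to about 1 mm, with its yaw within 1°. Last, the shaker to the mat.

```bash
python3 - <<'E'
from pp import *
a=(.4664,-.2945); b=(.5555,-.0952)
pick(a,.142,az(*a),45)
if current_width()>.034:
    carry(a,b,.345,az(*b),.135)
    release()
    reach([.553,-.0955,.27],down(az(.553,-.0955))); hold(.2); snap('wrist','w_sh5')
    reach([.3,-.5,.3],down(-60)); hold(.1); snap('top','t5'); snap('scene','s5')
    W=cv2.imread('pics/w_sh5.png')[105:225,205:355]
    W=cv2.convertScaleAbs(cv2.resize(W,(400,320),interpolation=cv2.INTER_CUBIC),alpha=1.5)
    T=cv2.resize(cv2.imread('pics/t5.png')[110:320,100:490],(400,215));S=cv2.resize(cv2.imread('pics/s5.png')[110:410,120:490],(390,535))
    im=np.zeros((535,790,3),np.uint8);im[:320,:400]=W;im[320:,:400]=T;im[:,400:]=S;cv2.imwrite('pics/fin.png',im)
print(current_time_s())
E
```

```text
descend hit False [ 0.46672852 -0.29477066  0.14260879]
width 0.037729304230888744 F [-1.6  1.2  4.6]
lifted F [-0.2 -0.1 -2.4] w 0.037461788347374105
down hit True [ 0.5553 -0.0951  0.1354] exp z 0.135 F [0.2 0.1 5.8]
t 73.6
76.1583
```

View pics/fin.png

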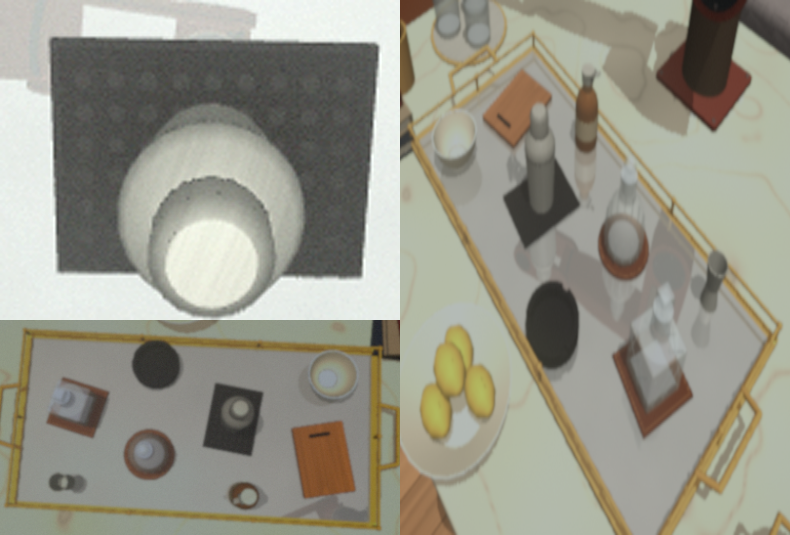

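All three stand upright in place. I'll do a numeric check of the shaker centre and the bystanders.

```bash
python3 - <<'E'
from h import *
d=load('w_sh5');Z=lambda u,v:(205+(u+.5)*150/400-.5,105+(v+.5)*120/320-.5)
print('cap',onplane(d,*Z(211,263),.177)[:2])
n=onplane(d,*Z(210,103),.015)[:2];f=np.array(current_tcp_rot()) 
yaw=np.arctan2(-.0955,.553);x=np.array([-np.sin(yaw),np.cos(yaw)])
print('base via near edge',n-x*.027,n+x*.027,'mat',[onplane(d,*Z(*q),.014)[:2].round(4).tolist() for q in[(50,38),(379,44),(362,278),(59,271)]], np.mean([onplane(d,*Z(*q),.014)[:2] for q in[(50,38),(379,44),(362,278),(59,271)]],0))
A,B=cv2.imread('pics/top0.png'),cv2.imread('pics/t5.png')
for nm,(x0,y0,x1,y1) in dict(dish=(226,128,278,180),bowl=(396,138,452,192),bottle=(318,264,360,298)).items():
    print(nm,cv2.minMaxLoc(cv2.matchTemplate(B,A[y0:y1,x0:x1],cv2.TM_CCOEFF_NORMED))[1::2],(x0,y0))
E
```

```text
cap [ 0.55389116 -0.09484528]
base via near edge [ 0.55392612 -0.09305573] [ 0.56311559 -0.03984338] mat [[0.4909, -0.025], [0.6397, -0.0532], [0.619, -0.1646], [0.4702, -0.1356]] [ 0.55494348 -0.09462711]
dish (0.9966662526130676, (226, 128)) (226, 128)
bowl (0.9916972517967224, (396, 138)) (396, 138)
bottle (0.9968010187149048, (318, 264)) (318, 264)
```

The shaker is within about 1–2 mm of the mat centre, and the bystanders haven't moved. Handing in.

```bash
python3 -c "
from station import *
close_job(); print(current_time_s())"
```

```text
the job is handed in; nothing more can be done
the job is handed in; nothing more can be done
```

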